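Close a control box on the lever press and shelve it

TASK

Pull the press lever to push the cover of the box on the anvil firmly home, feeling for when it is seated so that the box is not crushed, and then, without letting the lever snap back, ease it slowly all the way up to its rest. Then take the closed box out and stand it on the black mat in the vacant place of the shelf's row, centred on the mat, lined up with the other two, and with the end that pointed to the robot on the press still on the robot's side. Leave the other two boxes and everything else on the desk where they are.

Things in the scene. Friction and masses are not known exactly. Their poses are not given: they have to be found in the camera images.
- lever (a joint): lever swing, rad: 0 = home (sprung up, 45 degrees above the press's -x); grows as pulled forward and down, stop at 1.25. Ram goes down 28 mm per rad. Takes about 4 N at the grip at home, 9 N at 1 rad, 4 N more while the cover slides, then 8 N more per 0.1 rad once it is seated, at a swing that differs each time. Let go, it flies back
- lever_grip (a point): middle of the lever's black handgrip, a round bar 22 mm thick and 75 mm long at the free end of the lever, 200 mm from lever_axis. The lever swings in the press's x-z plane
- lever_axis (a point): point on the lever's pivot axis (the axis runs along the press's y), in the plane of the lever, 105 mm to the press's -y side and 200 mm above the table; fixed
- press: grey bench lever press bolted to the desk. Origin: table height, straight under the ram; its front (open side) faces its -x. Base plate 250 x 150 mm, 18 mm thick; column behind the ram (front face at x=+83 mm); head 60 mm wide over the anvil, underside at 177 mm, top at 237 mm, front edge at x=-32 mm
- pad: round sprung rubber pad, 36 mm across, at the foot of the ram; origin at the centre of its underside (118 mm above the table with the lever home). It gives 1 mm per 20 N
- anvil: steel plate 85 x 80 mm under the pad, on a screw jack set to a different height each time (40 to 52 mm); origin at the centre of its top face, fixed
- box: white plastic box on the anvil, 0.29 kg, cover not yet closed. Origin: centre of underside. Flange 114 (x) x 84 (y) x 8 mm, body 110 x 50 (y) mm up to 45 mm, cover 110 x 50 x 6 mm (51 mm tall closed). Grasp it across its 50 mm width at its front end (-x), which sticks out before the pad, with the gripper leaning back from the press
- cover (a joint): gap under the box's cover, m: 0 = closed flush, up to 0.010; it slides stiffly (about 30 N) and stays where it is
- cover_top (a point): centre of the top face of the box's cover
- shelf: low plywood shelf, board 140 (x) x 310 (y) mm, top at 50 mm; origin under its centre at table height. It has three places in a row along its y, 96 mm apart
- place: the vacant place of the row: a black rubber mat 100 x 80 mm, 2 mm thick, fixed on the shelf; origin: centre of its underside, its axes those of the shelf. The vacant place may be any of the three
- unit_a: finished box of the same shape and size (51 mm tall), standing in the row on the shelf; origin: centre of its underside
- unit_b: another finished box in the row, same as unit_a
- phone: mobile phone lying flat, 72 x 146 x 8 mm; bystander
- drink: drink bottle, 62 mm across, 170 mm tall; bystander
- carton: small carton 70 x 100 x 60 mm; bystander
- tape: roll of tape, 96 mm across, 25 mm tall; bystander
- driver: screwdriver lying flat; bystander
- mug: mug, 80 mm across, 90 mm tall; bystander
- tin: small tin, 60 mm across, 55 mm tall; bystander
- box_back (a point): middle of the box's rear end (towards the press column), at the height of the flange top: 50 mm along the box's +x from its origin, 8 mm up
Things that resemble listed ones, but are neither listed nor needed, are in the scene too. What is shaped like the box but green or orange is not meant.

How it is judged:
By the outcome, as a careful person would: the job done as asked, in the order asked, and still so for the second after the job is handed in, with the robot touching nothing.
It also fails if it takes over 67 s, if anything falls off the work surface, if the arm or the gripper's body presses on something with over 40 N, if the wrist force passes 120 N, or if a joint passes its speed limit or range.

ROBOT

A 6-joint arm with a two-finger parallel gripper is mounted at the origin on the work surface. World frame = base frame: x ahead of the robot, y to its left, z up, the work surface at z = 0. Lengths are in m, angles in degrees, forces in N, time in s.
With the tool pointing down it reaches from about 0.4 to 0.825 m from the base axis. Payload 7 kg.
Tool frame: the origin (TCP) lies midway between the tips of the shut fingers; the grasp point (between the pads) lies 19 mm behind it; z points along the fingers, y is the line along which they close (so a half turn about z gives the same grasp; the last joint's range is limited). The gripper opens to 88 mm and grips with 3 to 60 N. Pads are 19 mm wide; open, the fingers measure 130 mm over their backs; the gripper's body (78 mm by 193 mm) begins 47 mm behind the grasp point.
Start: joints at [90.476, 20.546, 0.682, 0, -70.136, -16.507], TCP at [0.186, 0.649, 0.227] pointing down, gripper open.
Joint ranges: [-176.03, 176.03], [-82.01, 121.73], [-58.28, 71.71], [-173.87, 95.51], [-174.79, -0.11], [-173.66, 173.66]. Speed limits (degrees/s): [136.94, 136.94, 172.46, 180, 180, 180].

INTERFACE

Orientations are given as a 3x3 rotation matrix whose columns are the frame's x, y, z axes.
In Python, from rig import robot gives the robot as it stands. Calls block until the motion is done:
- robot.goto(position, orientation): joint-space move of the TCP to a pose.
- robot.servo_line(position, ori=None, speed=0.15): straight line of the TCP; ori=None keeps the orientation; speed is the mean speed in m/s.
- robot.movej(angles): joint-space move.
- robot.move_gripper(opening): opening from 0.0 (shut) to 1.0 (fully open); the grip force is fixed at half the most; returns when the fingers have stopped.
- robot.dwell(seconds).
- robot.ik(position, orientation): joint angles nearest the present ones, or None.
- robot.grab_frame(name): name is "scene" or "top" or "wrist"; returns (picture, depth): 420x560x3 uint8, red, green, blue; 420x560 float32, m along the optical axis (not along the pixel's ray), 0 where there is no reading.
- robot.camera_info(name): a dict with "vfov" (degrees; the focal length in pixels is half the picture's height over the tangent of half this angle, whatever the lens; pixels are square), "cx", "cy" (the principal point, pixels), "k1" (the pictures are not rectified: a ray, as slopes to the right and down, at radius r is drawn at 1 + k1 r^2 times it, then the intrinsics apply), "view" (4x4, takes a point from world to camera coordinates); the wrist camera has in their place "T_tool_cam" (4x4, takes a point from camera to tool coordinates, whose origin is the TCP and whose axes are the flange's). Camera axes: x right, y down, z forward; pixel columns grow to the right and rows downward; lengths in m; the calibration is good to about 2 mm. A picture is of the moment at which its call begins: read the wrist's pose just before it. camera_info takes no time and is no camera call.
A pose or a line that the arm cannot do raises robot.Unreachable and nothing moves.
- robot.job_done(): hands the job in; it is judged then, once.
Readings, each from a call of its own:
- robot.read_t(): time.
- robot.read_qpos(): joint angles.
- robot.read_qvel(): joint speeds.
- robot.read_effort(): joint torques, N m.
- robot.read_position(): TCP position.
- robot.read_tcp_rot(): TCP orientation.
- robot.read_force(): force on the tool from outside, world axes, zero at the start.
- robot.read_ft_torque(): the same for the moment, N m.
- robot.read_grip_width(): opening from 0.0 (shut) to 1.0 (fully open).
- robot.read_finger_force(): force on a finger pad.
Only numpy, scipy, OpenCV 4.12 (cv2) and the standard library are available. Lean on these libraries where they do the work, as an engineer would, in place of code of your own. Each camera call takes 0.05 s, during which the arm holds its last target. There are 200 camera calls.

## Working session

There is one attempt and no reset: what is moved stays moved. The work goes in short steps, each a Python script; the robot and the scene stay as the last script left them, time stands still between calls to the robot, and variables do not carry over. Pictures are saved under pics/ and viewed, at most 10 in all, crops included, and the job is handed in when it is done.

```bash
ls; mkdir -p pics
cat > h.py <<'E'
import numpy as np, cv2
from rig import robot
def cam(name):
    c=robot.camera_info(name); f=210/np.tan(np.radians(c['vfov']/2)); return c,f
def camT(name,pose=None):
    c,f=cam(name)
    if name!='wrist': return np.linalg.inv(np.array(c['view']))
    T=np.eye(4);T[:3,:3]=pose[1];T[:3,3]=pose[0]
    return T@np.array(c['T_tool_cam'])
def cloud(name,depth,pose=None):
    c,f=cam(name)
    v,u=np.mgrid[0:420,0:560].astype(float)
    K=np.array([[f,0,c['cx']],[0,f,c['cy']],[0,0,1]])
    p=cv2.undistortPoints(np.stack([u.ravel(),v.ravel()],1)[:,None],K,np.array([c['k1'],0,0,0.]))[:,0]
    d=depth.ravel().astype(float)
    P=np.c_[p[:,0]*d,p[:,1]*d,d,np.ones_like(d)]
    W=(P@camT(name,pose).T)[:,:3]; W[d==0]=np.nan
    return W.reshape(420,560,3)
def project(name,X,pose=None):
    c,f=cam(name); V=np.linalg.inv(camT(name,pose))
    q=(np.c_[np.atleast_2d(X),np.ones(len(np.atleast_2d(X)))]@V.T)[:,:3]
    s=q[:,:2]/q[:,2:]; r2=(s**2).sum(1,keepdims=True)
    return s*(1+c['k1']*r2)*f+[c['cx'],c['cy']]
E
python3 - <<'E'
from h import *
for n in ('scene','top'):
    im,d=robot.grab_frame(n); np.savez('pics/%s0.npz'%n,im=im,d=d)
    cv2.imwrite('pics/%s0.png'%n,im[:,:,::-1])
    c,f=cam(n); print(n,f,c['k1'],camT(n).round(3).tolist())
print(robot.read_t(),robot.read_position(),robot.read_tcp_rot(),robot.camera_info('wrist'))
E
```

```text
pics
scene 401.9634139624341 -0.03081194620653316 [[-0.652, 0.528, -0.543, 1.263], [0.758, 0.461, -0.462, 0.477], [0.006, -0.713, -0.701, 1.128], [0.0, 0.0, 0.0, 1.0]]
top 511.7751141470775 -0.0117187360274999 [[-0.019, -0.99, 0.142, 0.346], [-1.0, 0.021, 0.011, -0.138], [-0.014, -0.142, -0.99, 1.665], [0.0, 0.0, 0.0, 1.0]]
0.1 [0.18635728 0.64832621 0.22571411] [[ 9.61072940e-01 -2.76294665e-01 -2.50502801e-04]
 [-2.76294729e-01 -9.61071830e-01 -1.46989483e-03]
 [ 1.65372916e-04  1.48188875e-03 -9.99998888e-01]] {'vfov': 59.0656613502571, 'cx': 279.103938514802, 'cy': 209.88667818980446, 'k1': -0.05934889016755388, 'T_tool_cam': array([[-3.20737150e-04, -9.67216797e-01, -2.53951895e-01,
         6.83890752e-02],
       [ 9.99999928e-01, -2.58420106e-04, -2.78749088e-04,
        -1.06538522e-03],
       [ 2.03984524e-04, -2.53951966e-01,  9.67216810e-01,
        -1.59009552e-01],
       [ 0.00000000e+00,  0.00000000e+00,  0.00000000e+00,
         1.00000000e+00]])}
```

View pics/scene0.png

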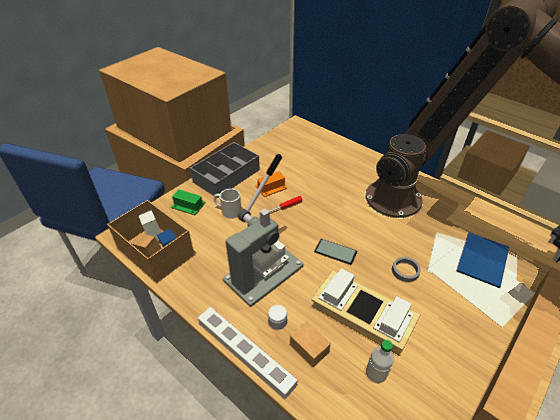

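View pics/top0.png

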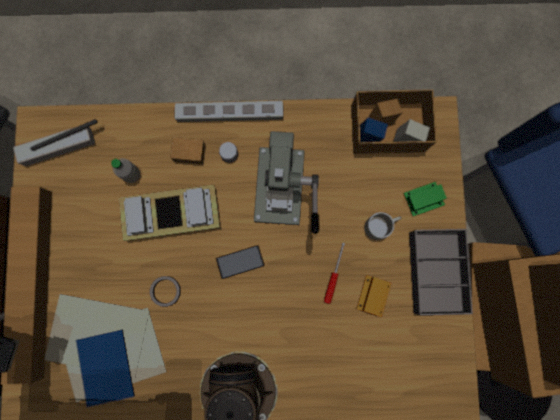

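The scene picture shows the press at about (260,250) with its lever grip at (273,163). The shelf is at (365,308), with its vacant black mat in the middle at (368,305) and white units at (340,285) and (397,315). The top picture shows the press at (280,185), grip (315,222), shelf (169,213), mat (168,211) and units (137,215) and (197,207). The green (427,198) and orange (375,295) boxes are decoys.

Run:
```python
from h import *
S={}
for n in ('scene','top'):
    z=np.load('pics/%s0.npz'%n); W=cloud(n,z['d']); S[n]=(z['im'],W)
    print(n,project(n,[[0,0,0],[.186,.649,.227]]))
im,W=S['top']
for nm,(u,v) in dict(mat=(168,211),A=(137,215),B=(197,207),head=(278,175),grip=(315,222),box=(280,206),drink=(124,170),phone=(240,262),table=(240,310),col=(282,145),tin=(228,151)).items(): print(nm,W[v,u].round(3),im[v,u])
im,W=S['scene']
for nm,(u,v) in dict(mat=(368,305),A=(342,283),B=(397,313),grip=(273,163),box=(270,258),phone=(335,250),table=(330,200),head=(250,235)).items(): print('s',nm,W[v,u].round(3),im[v,u])
# shelf board + units via height from both
from scipy import ndimage
im,W=S['top']
def rect(mask,W,lab):
    l,n=ndimage.label(mask)
    for i in range(1,n+1):
        m=l==i
        if m.sum()<60: continue
        p=W[m][:,:2]; r=cv2.minAreaRect((p*1000).astype(np.float32)); vv,uu=np.where(m)
        print(lab,m.sum(),'px',int(uu.mean()),int(vv.mean()),np.round(r[0],1),np.round(r[1],1),round(r[2],2),'z',np.nanmedian(W[m][:,2]).round(4))
for n in ('top','scene'):
    im,W=S[n]; hsv=cv2.cvtColor(im,cv2.COLOR_RGB2HSV)
    z=W[...,2]; roi=(W[...,0]>.4)&(W[...,0]<.8)&(W[...,1]>-.25)&(W[...,1]<.5)
    rect(roi&(z>.09)&(z<.112),W,n+' lids')
    rect(roi&(z>.035)&(z<.07),W,n+' shelf')
    rect(roi&(z>.165)&(z<.3),W,n+' press')
    rect(roi&(z>.012)&(z<.024),W,n+' base')
```

```text
scene [[393.31784159 197.9784317 ]
 [573.10905054 270.64404512]]
top [[237.73535161 391.0905129 ]
 [ -3.80178339 342.42817833]]
mat [0.567 0.213 0.05 ] [5 5 5]
A [0.55  0.3   0.096] [128 133 138]
B [0.571 0.113 0.098] [134 133 143]
head [ 0.629 -0.14   0.284] [124 129 133]
grip [ 0.489 -0.233  0.352] [9 6 6]
box [ 0.57  -0.144  0.093] [127 131 135]
drink [0.687 0.334 0.127] [85 82 79]
phone [ 0.402 -0.012  0.006] [78 79 85]
table [ 0.249 -0.01  -0.003] [119  90  61]
col [ 0.725 -0.153  0.24 ] [90 93 88]
tin [0.759 0.02  0.052] [134 136 143]
s mat [0.555 0.218 0.05 ] [42 40 40]
s A [0.573 0.125 0.102] [234 236 220]
s B [0.554 0.31  0.098] [233 236 220]
s grip [ 0.494 -0.233  0.346] [20 18 21]
s box [ 0.638 -0.122  0.088] [95 93 85]
s phone [ 0.404 -0.014  0.007] [139 154 139]
s table [ 0.185 -0.196 -0.002] [222 174 105]
s head [ 0.7   -0.143  0.235] [152 156 141]
top lids 94 px 127 169 [693.9 333.8] [33.9 59.7] 62.32 z 0.1057
top lids 577 px 195 205 [575.6 116.2] [110.5  51.2] 6.14 z 0.0999
top lids 264 px 279 198 [ 591.6 -142.5] [50.  53.2] 85.47 z 0.096
top lids 584 px 134 214 [553.
[... 839 characters left out ...]
92 z 0.1016
scene lids 132 px 380 363 [719.1 352.2] [29.5 61.2] 12.8 z 0.104
scene shelf 357 px 270 265 [ 623.8 -130.9] [ 67.4 119.9] 81.55 z 0.0498
scene shelf 2841 px 366 311 [565.6 211.6] [145.4 312.6] 7.27 z 0.0512
scene shelf 149 px 242 284 [ 762.3 -142.6] [40.1 80.3] 30.42 z 0.0524
scene shelf 300 px 276 314 [766.3  23.1] [58.7 55.6] 40.9 z 0.054
scene shelf 718 px 310 339 [769.7 154.5] [100.3  68.5] 85.12 z 0.0606
scene shelf 136 px 376 372 [722.2 353.7] [25.8 61.5] 14.17 z 0.053
scene press 1930 px 251 233 [ 652.9 -177.8] [154.2 233.8] 84.8 z 0.234
scene press 97 px 386 344 [702.1 348.5] [28.2 26.7] 82.01 z 0.1705
scene base 1087 px 266 279 [ 653.3 -142.9] [152.4 251.6] 84.2 z 0.0178
```

Run:
```python
import cv2
a=cv2.imread('pics/top0.png')[120:270,230:340]; b=cv2.imread('pics/scene0.png')[140:310,210:430]
cv2.imwrite('pics/crop1.png',cv2.hconcat([cv2.resize(a,(403,550),interpolation=cv2.INTER_CUBIC),cv2.resize(b[:, :100],(324,550),interpolation=cv2.INTER_CUBIC)]))
```

```text
(no output)
```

View pics/crop1.png

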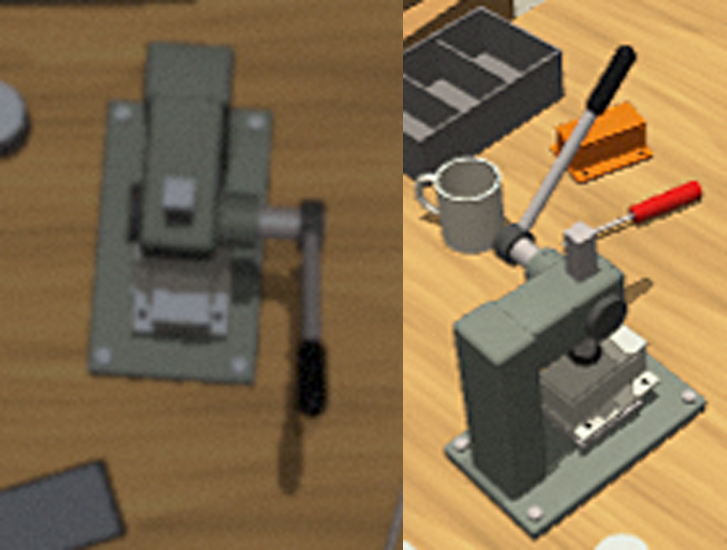

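The enlarged crop shows the white box on the anvil, its front flange at crop (180,310), with the green and orange decoys lying loose elsewhere. The lever grip is at crop (312,378). Next I fit the press frame and check reach.

Run:
```python
from h import *
ya=np.radians(-5.4)
for n in ('top','scene'):
    z=np.load('pics/%s0.npz'%n); im=z['im']; W=cloud(n,z['d']); zz=W[...,2]
    near=(abs(W[...,0]-.6)<.25)&(abs(W[...,1]+.17)<.12)
    m=near&(zz>.29)&(im.max(2)<60)
    p=W[m]; c=p.mean(0); u,s,v=np.linalg.svd(p-c); print(n,'grip',m.sum(),c.round(4),v[0].round(3),p.min(0).round(3),p.max(0).round(3))
    m=near&(abs(zz-.237)<.006); p=W[m][:,:2]; r=cv2.minAreaRect((p*1000).astype(np.float32)); print('headtop',m.sum(),r)
    R=np.array([[np.cos(ya),np.sin(ya)],[-np.sin(ya),np.cos(ya)]]); q=p@R.T; print(np.percentile(q,[1,99],0).round(4).tolist())
    m=near&(zz>.085)&(zz<.105)&(W[...,0]<.69); q=W[m][:,:2]@R.T; print('lid',np.percentile(q,[1,99],0).round(4).tolist(), np.nanmedian(zz[m]))
    m=near&(abs(zz-.018)<.007); q=W[m][:,:2]@R.T; print('base',np.percentile(q,[.5,99.5],0).round(4).tolist())
# feasibility
def Rt(yaw,lean,flip=1): # lean>0: body towards robot
    c,s=np.cos(yaw),np.sin(yaw); xh=np.array([c,s,0]); yh=np.array([-s,c,0]); zh=np.array([0,0,1])
    zt=np.sin(lean)*xh-np.cos(lean)*zh; yt=-yh*flip; return np.c_[np.cross(yt,zt),yt,zt]
O=np.array([.642,-.142,0]); xh=np.array([np.cos(ya),np.sin(ya),0]); yh=np.array([-np.sin(ya),np.cos(ya),0]); zh=np.array([0,0,1])
for fl in (1,-1):
  for s in (0,.4,.8,1.1):
    g=O-.105*yh+.2*zh+.2*(-np.cos(np.pi/4-s)*xh+np.sin(np.pi/4-s)*zh)
    for l in (-30,-15,0,15,30):
      R=Rt(ya,np.radians(l),fl); q=robot.ik(g+R[:,2]*.019,R); print(fl,s,l,None if q is None else np.round(q,0).tolist())
  for nm,P,y in (('box',[.575,-.136,.075],ya),('place',[.52,.207,.087],np.radians(7))):
    for l in (20,35,45):
      R=Rt(y,np.radians(l),fl); q=robot.ik(np.array(P)+R[:,2]*.019,R); print(fl,nm,l,None if q is None else np.round(q,0).tolist())
```

```text
top grip 158 [ 0.4882 -0.2316  0.3484] [-0.744  0.044  0.666] [ 0.46  -0.243  0.313] [ 0.52  -0.221  0.372]
headtop 1052 ((679.9503784179688, -183.42465209960938), (139.56272888183594, 174.7040557861328), 87.45496368408203)
[[0.615, -0.1824], [0.777, -0.0496]]
lid [[0.576, -0.1108], [0.6286, -0.062]] 0.09579851222088265
base [[0.3969, -0.1557], [0.7845, -0.0069]]
scene grip 127 [ 0.4947 -0.2281  0.3436] [ 0.723 -0.052 -0.689] [ 0.465 -0.24   0.313] [ 0.524 -0.221  0.368]
headtop 788 ((679.5065307617188, -183.03448486328125), (142.50765991210938, 182.62136840820312), 86.88375854492188)
[[0.6168, -0.1832], [0.7807, -0.0466]]
lid [[0.5787, -0.1072], [0.6885, -0.0575]] 0.09672706429661804
base [[0.4208, -0.1523], [0.7892, -0.0052]]
1 0 -30 [-5.0, 23.0, 11.0, -0.0, -108.0, 90.0]
1 0 -15 [-5.0, 14.0, 3.0, -0.0, -93.0, 89.0]
1 0 0 [-5.0, 5.0, -7.0, 0.0, -78.0, 89.0]
1 0 15 [-5.0, -3.0, -17.0, 0.0, -61.0, 89.0]
1 0 30 [-4.0, -11.0, -28.0, 1.0, -43.0, 89.0]
1 0.4 -30 [-5.0, 21.0, -1.0, -0.0, -98.0, 90.0]
1 0.4 -15 [-5.0, 12.0, -9.0, -0.0, -84.0, 89.0]
1 0.4 0 [-5.0, 3.0, -18.0, 0.0, -69.0, 89
[... 1241 characters left out ...]
-92.0]
-1 0.8 -30 [-5.0, 23.0, -9.0, -0.0, -88.0, -90.0]
-1 0.8 -15 [-5.0, 14.0, -17.0, -0.0, -74.0, -91.0]
-1 0.8 0 [-5.0, 5.0, -26.0, 0.0, -59.0, -91.0]
-1 0.8 15 [-4.0, -3.0, -37.0, 0.0, -41.0, -91.0]
-1 0.8 30 [-4.0, -9.0, -48.0, 2.0, -21.0, -93.0]
-1 1.1 -30 [-5.0, 27.0, -11.0, -0.0, -82.0, -90.0]
-1 1.1 -15 [-5.0, 18.0, -20.0, -0.0, -67.0, -91.0]
-1 1.1 0 [-5.0, 10.0, -30.0, 0.0, -51.0, -91.0]
-1 1.1 15 [-4.0, 2.0, -40.0, 0.0, -32.0, -91.0]
-1 1.1 30 [-4.0, -2.0, -53.0, 3.0, -9.0, -94.0]
-1 box 20 [6.0, 14.0, -48.0, 25.0, -9.0, -126.0]
-1 box 35 None
-1 box 45 [-11.0, 13.0, -31.0, -76.0, -4.0, -10.0]
-1 place 20 None
-1 place 35 None
-1 place 45 [-2.0, 12.0, -54.0, -163.0, -22.0, 80.0]
```

```bash
cat >> h.py <<'E'
ya=np.radians(-5.4); O=np.array([.6365,-.1415,0]); ys=np.radians(7.0); C=np.array([.565,.212,0])
zh=np.array([0,0,1.])
def ax(y): return np.array([np.cos(y),np.sin(y),0]),np.array([-np.sin(y),np.cos(y),0])
def Rt(yaw,lean,flip=1): # lean (deg) >0: body towards robot
    xh,yh=ax(yaw); l=np.radians(lean)
    zt=np.sin(l)*xh-np.cos(l)*zh; yt=-yh*flip; return np.c_[np.cross(yt,zt),yt,zt]
def tcp(g,R): return np.asarray(g)+R[:,2]*.019
E
python3 - <<'E'
from h import *
xh,yh=ax(ya); xs,ysv=ax(ys)
for L in (8,12,15,18,22):
  for nm,g,y in (('box',O-.060*xh+.076*zh,ya),('boxret',O-.155*xh+.09*zh,ya),('retup',O-.155*xh+.17*zh,ya),('placeup',C-.045*xs+.17*zh,ys),('place',C-.045*xs+.088*zh,ys)):
      R=Rt(y,L,1); q=robot.ik(tcp(g,R),R); print(L,nm,None if q is None else np.round(q,0).tolist())
E
```

```text
8 box [7.0, 18.0, -30.0, 3.0, -34.0, 76.0]
8 boxret [9.0, 9.0, -41.0, 4.0, -32.0, 72.0]
8 retup [9.0, 3.0, -34.0, 3.0, -45.0, 73.0]
8 placeup [45.0, 9.0, -29.0, 7.0, -46.0, 48.0]
8 place [45.0, 15.0, -35.0, 9.0, -34.0, 45.0]
12 box [7.0, 17.0, -34.0, 6.0, -28.0, 73.0]
12 boxret [10.0, 8.0, -45.0, 7.0, -26.0, 68.0]
12 retup [10.0, 1.0, -38.0, 5.0, -39.0, 71.0]
12 placeup [46.0, 7.0, -34.0, 12.0, -40.0, 42.0]
12 place [46.0, 13.0, -41.0, 17.0, -27.0, 37.0]
15 box [8.0, 16.0, -38.0, 9.0, -22.0, 69.0]
15 boxret [11.0, 6.0, -49.0, 12.0, -20.0, 63.0]
15 retup [11.0, -1.0, -41.0, 7.0, -35.0, 68.0]
15 placeup [48.0, 6.0, -38.0, 17.0, -36.0, 37.0]
15 place [46.0, 12.0, -47.0, 26.0, -21.0, 27.0]
18 box [8.0, 15.0, -42.0, 15.0, -16.0, 63.0]
18 boxret [10.0, 5.0, -55.0, 20.0, -14.0, 55.0]
18 retup [12.0, -2.0, -45.0, 10.0, -31.0, 65.0]
18 placeup [48.0, 4.0, -42.0, 23.0, -31.0, 30.0]
18 place [43.0, 11.0, -54.0, 45.0, -15.0, 12.0]
22 box None
22 boxret None
22 retup [12.0, -4.0, -50.0, 16.0, -24.0, 59.0]
22 placeup [48.0, 3.0, -49.0, 35.0, -25.0, 19.0]
22 place None
```

```bash
cat >> h.py <<'E'
xh,yh=ax(ya); xs,ysv=ax(ys); PIV=O-.105*yh+.2*zh
def lev(s,piv=None,L0=-40.):
    a=np.pi/4-s; rad=-np.cos(a)*xh+np.sin(a)*zh; tan=-np.sin(a)*xh-np.cos(a)*zh
    R=Rt(ya,L0+np.degrees(s),-1)
    return (PIV if piv is None else piv)+.2*rad,R,rad,tan
E
python3 - <<'E'
from h import *
robot.move_gripper(0.75)
p=robot.read_position(); robot.servo_line(p+[0,0,.13],speed=.25)
g,R,_,_=lev(0); robot.goto(tcp(g,R)-.085*R[:,2],R)
print(robot.read_t(),robot.read_qpos().round(1),robot.read_force().round(2),robot.read_position()-(tcp(g,R)-.085*R[:,2]))
pose=(robot.read_position(),robot.read_tcp_rot()); im,d=robot.grab_frame('wrist')
W=cloud('wrist',d,pose); np.savez('pics/w1.npz',im=im,d=d,p=pose[0],R=pose[1])
px=project('wrist',[g,PIV,O+zh*.237],pose).round(0); print(px)
o=im[:,:,::-1].copy(); [cv2.circle(o,tuple(int(t) for t in a),3,(0,0,255),1) for a in px]
cv2.imwrite('pics/w1.png',o)
m=(im.max(2)<60)&(abs(W[...,0]-.486)<.06)&(abs(W[...,1]+.232)<.04)&(W[...,2]>.28)&(W[...,2]<.40)
p=W[m]; c=p.mean(0); v=np.linalg.svd(p-c)[2]; print(m.sum(),g,c,v[0],((p-g)@yh).min(),((p-g)@yh).max(),np.ptp((p-g)@v[0]), ((p-g)@R[:,2]).min())
E
```

```text
4.725 [  -4.9   32.9   30.2   -0.3 -127.4  -90.5] [-0.03  0.2   0.26] [3.21470282e-04 7.42786507e-04 6.94675944e-05]
[[276. 224.]
 [277. 445.]
 [416. 450.]]
3222 [ 0.4858249  -0.23272508  0.34142136] [ 0.49157545 -0.23136878  0.35116825] [ 0.70428184 -0.070699   -0.70639135] -0.031632908817663875 0.03800177425619771 0.06654312663418196 -0.07534617927674875
```

View pics/w1.png

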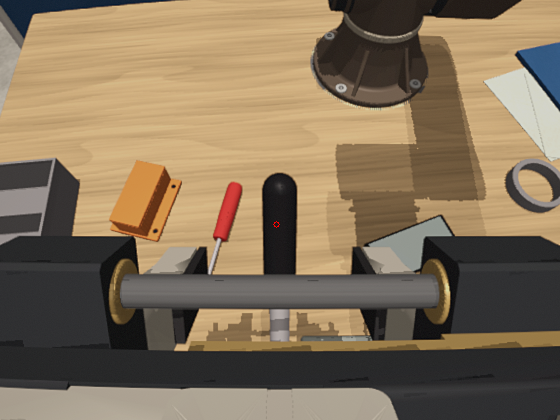

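The picture shows the black handgrip at cols 263–296, rows 173–275, centred between the open fingers; my predicted centre (276,224) is about 3 px left of its axis. The bar end and direction need one numeric check, then I can grasp.

Run:
```python
from h import *
z=np.load('pics/w1.npz'); im=z['im']; W=cloud('wrist',z['d'],(z['p'],z['R']))
g,R,rad,tan=lev(0)
m=np.zeros((420,560),bool); m[168:272,255:305]=1; m&=(im.max(2)<70)&(W[...,2]>.25)
q=(W[m]-g)@np.c_[rad,yh,-tan]
print(m.sum(),'rad',np.percentile(q[:,0],[0.5,99.5]),'y',np.percentile(q[:,1],[1,99]),'tan-up surf',np.percentile(q[:,2],[50,98]))
for lo in (-30,-15,0,15):
    k=(q[:,0]>lo/1000)&(q[:,0]<(lo+15)/1000); print(lo,np.percentile(q[k,1],[1,99]).round(4),np.percentile(q[k,2],[50,97]).round(4))
```

```text
3131 rad [-0.02924788  0.03296969] y [-0.00813544  0.01199961] tan-up surf [0.00989897 0.01235869]
-30 [-0.0079  0.012 ] [0.0101 0.0123]
-15 [-0.0084  0.0118] [0.0102 0.0121]
0 [-0.0082  0.0121] [0.0102 0.0122]
15 [-0.0079  0.0119] [0.0097 0.0121]
```

```bash
cat >> h.py <<'E'
PIV=PIV+.002*xh+.0018*yh
def swing(): # from TCP
    R=robot.read_tcp_rot(); g=robot.read_position()-.019*R[:,2]-PIV
    return np.pi/4-np.arctan2(g@zh,-(g@xh))
def lstep(s,speed=.06):
    g,R,rad,tan=lev(s); robot.servo_line(tcp(g,R),R,speed)
def F(s):
    _,_,rad,tan=lev(s); f=robot.read_force(); return np.array([-f@tan,f@rad,f@yh])
E
python3 - <<'E'
from h import *
g,R,rad,tan=lev(0); robot.servo_line(tcp(g,R),R,.1); print('at',F(0).round(1))
robot.move_gripper(0.0); print('grip',robot.read_grip_width()*88,robot.read_finger_force(),F(0).round(1),robot.read_t())
for s in np.arange(.05,.41,.05):
    lstep(s); print(round(s,2),round(swing(),3),F(s).round(2),round(robot.read_grip_width()*88,1))
print(robot.read_t())
E
```

```text
at [ 0.1 -0.   0.7]
grip 21.53780813092691 30.004887878894806 [-0.8 -0.9 -5.4] 6.5417
0.05 0.045 [ 2.44 -1.46 -4.89] 21.1
0.1 0.094 [ 2.48 -2.17 -5.01] 21.2
0.15 0.144 [ 4.27 -0.72 -5.01] 21.3
0.2 0.193 [ 3.61 -0.54 -5.14] 21.3
0.25 0.243 [ 3.99 -0.09 -4.84] 21.3
0.3 0.292 [ 4.35  0.75 -5.4 ] 21.2
0.35 0.343 [ 5.69  1.14 -4.9 ] 21.8
0.4 0.393 [ 5.33  1.8  -4.59] 20.4
9.075
```

```bash
cat >> h.py <<'E'
def Fm(s,n=6):
    a=[]
    for _ in range(n): robot.dwell(.012); a.append(F(s))
    return np.mean(a,0)
E
python3 - <<'E'
from h import *
for s in list(np.arange(.45,.66,.05))+list(np.arange(.675,.91,.025)):
    lstep(s); f=Fm(s); print(round(s,3),round(swing(),3),f.round(2),'excess',round(f[0]-4-5*s,2))
    if f[0]-4-5*s>6: break
print(robot.read_t())
E
```

```text
0.45 0.443 [ 5.7   2.53 -4.67] excess -0.55
0.5 0.493 [ 6.22  2.79 -4.49] excess -0.28
0.55 0.543 [ 6.5   3.34 -5.09] excess -0.25
0.6 0.593 [ 6.47  3.79 -5.02] excess -0.53
0.65 0.644 [ 6.7   4.14 -5.22] excess -0.55
0.675 0.669 [ 7.31  4.31 -4.83] excess -0.07
0.7 0.694 [ 7.31  3.96 -5.53] excess -0.19
0.725 0.719 [ 7.8   4.14 -5.77] excess 0.17
0.75 0.744 [ 7.85  4.06 -5.45] excess 0.1
0.775 0.768 [ 9.61  5.02 -5.03] excess 1.74
0.8 0.793 [11.85  6.24 -4.96] excess 3.85
0.825 0.818 [12.44  6.1  -5.46] excess 4.31
0.85 0.843 [12.25  5.81 -5.74] excess 4.0
0.875 0.868 [12.25  5.64 -5.52] excess 3.88
0.9 0.894 [12.29  5.36 -6.22] excess 3.79
13.9083
```

Run:
```python
from h import *
for s in np.arange(.92,1.2,.02):
    lstep(s,.05); f=Fm(s); print(round(s,3),round(swing(),3),f.round(2),'excess',round(f[0]-4-5*s,2))
    if f[0]-4-5*s>8.5: break
print(robot.read_t(),robot.read_grip_width()*88)
```

```text
0.92 0.914 [12.9   5.85 -6.45] excess 4.3
0.94 0.934 [12.94  5.79 -6.64] excess 4.24
0.96 0.954 [13.16  5.14 -7.15] excess 4.36
0.98 0.974 [13.52  5.21 -7.16] excess 4.62
1.0 0.994 [15.08  5.72 -7.26] excess 6.08
1.02 1.014 [16.58  5.83 -7.25] excess 7.48
1.04 1.034 [17.7   6.03 -7.04] excess 8.5
1.06 1.054 [19.14  6.45 -7.2 ] excess 9.84
16.3083 21.173986328063027
```

The cover seats at a swing of about 0.98, with force climbing about 7 N per 0.1 rad after that. It is now pressed about 5 N past the sliding level, so I ease it back.

Run:
```python
from h import *
for s in list(np.arange(1.0,.05,-.1))+[.05,.02,0]:
    lstep(s,.04); f=Fm(s,3); print(round(s,3),round(swing(),3),f.round(2))
s=0
while f[0]>0.3 and s>-.03:
    s-=.005; lstep(s,.03); f=Fm(s); print(round(s,3),round(swing(),3),f.round(2))
print(robot.read_t(),robot.read_grip_width()*88)
pose=(robot.read_position(),robot.read_tcp_rot()); im,d=robot.grab_frame('scene')
W=cloud('scene',d); z0=np.load('pics/scene0.npz')
np.savez('pics/s2.npz',im=im,d=d)
```

```text
1.0 0.994 [15.09  6.24 -7.05]
0.9 0.895 [ 8.8   3.85 -7.08]
0.8 0.795 [ 8.46  4.41 -6.18]
0.7 0.695 [ 7.48  4.5  -5.19]
0.6 0.594 [ 6.38  4.09 -4.59]
0.5 0.494 [ 5.6   4.   -4.76]
0.4 0.395 [ 5.64  3.41 -5.11]
0.3 0.295 [ 4.66  2.17 -5.  ]
0.2 0.196 [ 4.41  1.82 -5.91]
0.1 0.097 [ 3.82  0.3  -5.61]
0.05 0.047 [ 3.91  0.83 -6.18]
0.02 0.017 [ 2.59  0.56 -5.92]
0 -0.0 [-0.45  0.19 -7.23]
23.8833 20.928983421263865
```

The lever is back against its stop (the tangential force has reversed). Before entering near the lever with the wide gripper body, I measure that body's height from the picture I already have.

Run:
```python
from h import *
z=np.load('pics/s2.npz'); W=cloud('scene',z['d']); p=robot.read_position(); R=robot.read_tcp_rot()
q=((W-p)@R).reshape(-1,3)
for z0 in np.arange(-.34,0.02,.02):
    k=(q[:,2]>z0)&(q[:,2]<z0+.02)&(abs(q[:,1])<.15)&(abs(q[:,0])<.14)
    if k.sum()>5: print(round(z0,2),k.sum(),'x',np.percentile(q[k,0],[1,99]).round(3),'y',np.percentile(q[k,1],[1,99]).round(3))
# lid
R2=np.c_[xh,yh,zh]; b=((W-O)@R2)
im=z['im']; m=(b[...,2]>.085)&(b[...,2]<.106)&(abs(b[...,0])<.09)&(abs(b[...,1])<.045)
print('lid',m.sum(),np.percentile(b[m],[1,50,99],0).round(4).tolist())
```

```text
-0.34 14 x [-0.049  0.114] y [-0.005  0.123]
-0.12 38 x [-0.039  0.035] y [0.082 0.098]
-0.1 45 x [-0.038  0.038] y [0.086 0.096]
-0.08 82 x [-0.14   0.037] y [0.084 0.116]
-0.04 10 x [-0.086 -0.052] y [-0.001  0.005]
-0.02 108 x [-0.139 -0.05 ] y [-0.006  0.008]
lid 315 [[-0.068, -0.0267, 0.0858], [0.0008, 0.0033, 0.0916], [0.043, 0.0233, 0.097]]
```

Run:
```python
from h import *
z=np.load('pics/s2.npz'); im=z['im']; d=z['d'].copy()
o=im[20:320,140:440,::-1]; dd=cv2.applyColorMap(np.clip((d-.8)/1.2*255,0,255).astype(np.uint8),cv2.COLORMAP_JET); dd[d==0]=0
cv2.imwrite('pics/s2.png',cv2.resize(cv2.hconcat([o,dd[20:320,140:440]]),(800,400)))
```

```text
(no output)
```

View pics/s2.png

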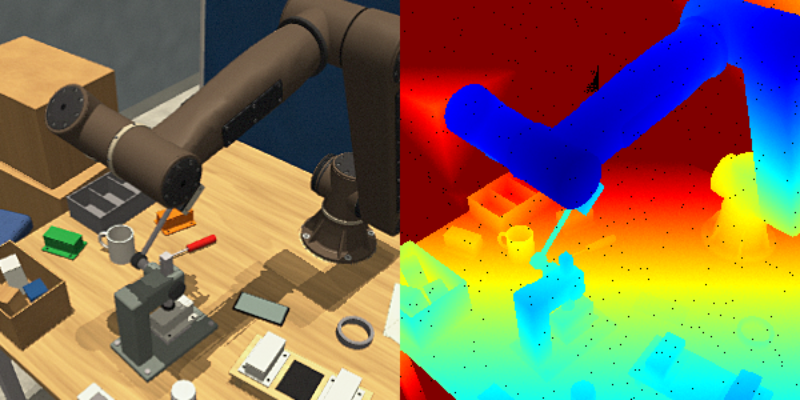

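The view shows the wrist's thick cross cylinder hiding the gripper, with the lever up at home and the white cover flush. I check the cylinder's extent relative to the tool so that it clears the lever.

Run:
```python
from h import *
z=np.load('pics/s2.npz'); W=cloud('scene',z['d']); p=robot.read_position(); R=robot.read_tcp_rot()
for u,v in ((192,99),(275,155),(250,130),(262,133),(222,125)): print((u,v),W[v,u].round(3),((W[v,u]-p)@R).round(3))
k=(W[...,2]>.25)&(W[...,0]>.3)&(W[...,1]>-.45); q=((W-p)@R)[k]
for y0 in np.arange(-.16,.32,.04):
    j=(q[:,1]>y0)&(q[:,1]<y0+.04)&(q[:,2]<-.07)&(abs(q[:,0])<.3)
    if j.sum()>3: print('y',round(y0,2),j.sum(),'x',np.percentile(q[j,0],[1,99]).round(3),'z',np.percentile(q[j,2],[1,99]).round(3))
```

```text
(192, 99) [ 0.756 -0.242  0.673] [ 0.008  0.015 -0.445]
(275, 155) [0.745 0.005 0.626] [ 0.004  0.26  -0.387]
(250, 130) [ 0.753 -0.057  0.665] [ 0.019  0.199 -0.426]
(262, 133) [ 0.743 -0.032  0.663] [ 0.027  0.223 -0.417]
(222, 125) [ 0.761 -0.139  0.648] [-0.004  0.118 -0.422]
y -0.08 22 x [-0.02   0.018] z [-0.442 -0.437]
y -0.04 343 x [-0.045  0.045] z [-0.445 -0.437]
y 0.0 721 x [-0.047  0.049] z [-0.445 -0.333]
y 0.04 603 x [-0.043  0.045] z [-0.441 -0.387]
y 0.08 644 x [-0.152  0.044] z [-0.426 -0.071]
y 0.12 619 x [-0.048  0.276] z [-0.43  -0.295]
y 0.16 1803 x [-0.043  0.295] z [-0.428 -0.291]
y 0.2 3386 x [-0.041  0.297] z [-0.428 -0.221]
y 0.24 2099 x [-0.043  0.289] z [-0.427 -0.237]
```

Run:
```python
from h import *
robot.move_gripper(0.6); print(F(0).round(1))
g,R,_,_=lev(0); robot.servo_line(tcp(g,R)-.10*R[:,2],R,.15)
A=O-.19*xh+.05*yh+.36*zh; B=O-.17*xh+.04*yh+.15*zh
Ra=Rt(ya,0,-1); Rb=Rt(ya,15,-1)
print([robot.ik(tcp(*a),a[1]) is not None for a in ((A,Ra),(B,Rb),(O-.15*xh+.1*zh,Rb))])
robot.goto(tcp(A,Ra),Ra); robot.move_gripper(.8)
robot.goto(tcp(B,Rb),Rb)
print(robot.read_t(),robot.read_qpos().round(1),robot.read_force().round(2))
for n in ('scene','wrist'):
    pose=(robot.read_position(),robot.read_tcp_rot()); im,d=robot.grab_frame(n); np.savez('pics/%s3.npz'%n,im=im,d=d,p=pose[0],R=pose[1])
    cv2.imwrite('pics/%s3.png'%n,im[:,:,::-1])
a=cv2.imread('pics/scene3.png')[20:320,140:440]; b=cv2.imread('pics/wrist3.png')
cv2.imwrite('pics/v3.png',cv2.hconcat([cv2.resize(a,(300,300)),cv2.resize(b,(400,300))]))
```

```text
[0.5 0.1 0.7]
[True, True, True]
27.75 [  17.7   -1.5  -46.6   11.3  -31.4 -122. ] [ 0.62 -0.42  1.13]
```

View pics/v3.png

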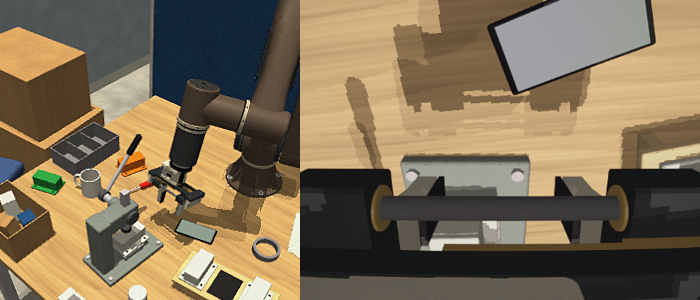

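The scene view shows the lever standing at home, the gripper in front of the press with the lever clear of it, and the closed cover at (132,235) in the view. Next I measure the closed box's pose.

Run:
```python
from h import *
im,d=robot.grab_frame('top'); np.savez('pics/top3.npz',im=im,d=d)
M=np.c_[xh,yh,zh]
for n in ('scene','top'):
    z=np.load('pics/%s3.npz'%n); W=cloud(n,z['d']); b=(W-O)@M
    sel=(abs(b[...,0]+.01)<.085)&(abs(b[...,1])<.06)
    m=sel&(b[...,2]>.086)&(b[...,2]<.096)&(z['im'].min(2)>60)
    r=cv2.minAreaRect((b[m][:,:2]*1000).astype(np.float32)); print(n,m.sum(),r,np.percentile(b[m],[1,50,99],0).round(4).tolist())
    for x0 in (-.068,-.058,-.048,-.038,-.028,-.01,.01):
        k=b[m][(abs(b[m][:,0]-x0)<.006)]; 
        if len(k)>8: print(round(x0,3),len(k),np.percentile(k[:,1],[2,98]).round(4))
    m=sel&(b[...,2]>.042)&(b[...,2]<.053)&(z['im'].min(2)>70); 
    if m.sum()>20: print('flange',m.sum(),np.percentile(b[m],[2,50,98],0).round(4).tolist())
```

```text
scene 297 ((-13.506492614746094, -2.652973175048828), (54.22156524658203, 111.40486145019531), 89.2762222290039) [[-0.0678, -0.0271, 0.0867], [0.0005, 0.0037, 0.0916], [0.0416, 0.0233, 0.0955]]
-0.068 19 [-0.0167  0.0181]
-0.058 29 [-0.0168  0.0195]
-0.048 31 [-0.0172  0.0193]
-0.038 34 [-0.0175  0.0197]
-0.028 23 [-0.0075  0.0195]
-0.01 21 [-0.0016  0.0203]
0.01 41 [-0.0262  0.0228]
flange 186 [[-0.067, -0.0134, 0.0429], [-0.0031, 0.0284, 0.0484], [0.0435, 0.0398, 0.0524]]
top 210 ((-45.14021301269531, -4.891107559204102), (52.61885070800781, 49.81845474243164), 2.878807783126831) [[-0.0709, -0.03, 0.0862], [-0.0443, -0.0046, 0.0905], [-0.0195, 0.0189, 0.0956]]
-0.068 37 [-0.0281  0.0186]
-0.058 48 [-0.0302  0.0169]
-0.048 48 [-0.0298  0.0174]
-0.038 57 [-0.0291  0.0179]
-0.028 49 [-0.0282  0.0187]
flange 165 [[-0.0724, -0.0469, 0.0427], [-0.0459, 0.0222, 0.0474], [-0.0077, 0.0375, 0.0526]]
```

```bash
cat >> h.py <<'E'
yb=np.radians(-4.2); xb,ybv=ax(yb); Rb=Rt(yb,15,-1); GB=O-.057*xh-.005*yh+.076*zh
E
python3 - <<'E'
from h import *
robot.move_gripper(.80)
P=tcp(GB,Rb)
robot.servo_line(P-.095*xb+.02*zh,Rb,.15); robot.servo_line(P-.095*xb,Rb,.1)
print(robot.read_force().round(2)); robot.servo_line(P,Rb,.08)
print('in',robot.read_force().round(2),(robot.read_position()-P).round(4))
robot.move_gripper(0); print('w',robot.read_grip_width()*88,robot.read_finger_force(),robot.read_force().round(2))
robot.servo_line(P+.008*zh,Rb,.04); robot.dwell(.1); print('lift',robot.read_force().round(2),robot.read_ft_torque().round(2),robot.read_t())
E
```

```text
[0.6  0.53 0.87]
in [ 0.31  0.19 -0.38] [-0.0005 -0.     -0.    ]
w 50.088638361921376 29.88592140376568 [-1.71  1.75  1.87]
lift [-0.72  0.47 -3.05] [0.12 1.14 0.01] 31.375
```

Run:
```python
from h import *
P=tcp(GB,Rb)
robot.servo_line(P+.008*zh-.11*xb,Rb,.12); robot.servo_line(P+.10*zh-.11*xb,Rb,.2)
print(robot.read_grip_width()*88,robot.read_force().round(2),robot.read_t())
pose=(robot.read_position(),robot.read_tcp_rot())
for n in ('scene','top'):
    im,d=robot.grab_frame(n); np.savez('pics/%s4.npz'%n,im=im,d=d)
    W=cloud(n,d); b=(W-(pose[0]-.019*pose[1][:,2]))@np.c_[xb,ybv,zh]   # rel grasp point
    m=(im.min(2)>90 if n=='scene' else im.min(2)>60)&(b[...,0]>-.04)&(b[...,0]<.13)&(abs(b[...,1])<.05)&(b[...,2]>.005)&(b[...,2]<.03)
    print(n,m.sum(),np.percentile(b[m],[1,50,99],0).round(4).tolist() if m.sum() else '')
    for x0 in np.arange(-.01,.11,.02):
        k=b[m][abs(b[m][:,0]-x0)<.008]
        if len(k)>5: print(round(x0,2),len(k),'z',np.median(k[:,2]).round(4),'y',np.percentile(k[:,1],[2,98]).round(4))
    if n=='scene': cv2.imwrite('pics/s4.png',cv2.resize(im[120:330,180:460,::-1],(800,600)))
```

```text
49.75417883919156 [ 0.05 -0.32 -4.4 ] 33.05
scene 350 [[-0.0086, -0.0261, 0.0094], [0.0506, 0.0007, 0.015], [0.0984, 0.0263, 0.0196]]
-0.01 21 z 0.0149 y [-0.0247  0.0126]
0.01 45 z 0.0154 y [-0.027   0.0237]
0.03 52 z 0.0152 y [-0.027   0.0237]
0.05 48 z 0.0153 y [-0.0247  0.0252]
0.07 53 z 0.0148 y [-0.0251  0.0262]
0.09 57 z 0.0146 y [-0.0241  0.0262]
top 440 [[0.0208, -0.0248, 0.0066], [0.0577, -0.0005, 0.0137], [0.0949, 0.0241, 0.0208]]
0.03 95 z 0.0128 y [-0.025   0.0216]
0.05 95 z 0.0144 y [-0.024   0.0226]
0.07 91 z 0.0142 y [-0.023   0.0237]
0.09 81 z 0.0132 y [-0.0232  0.0246]
```

View pics/s4.png

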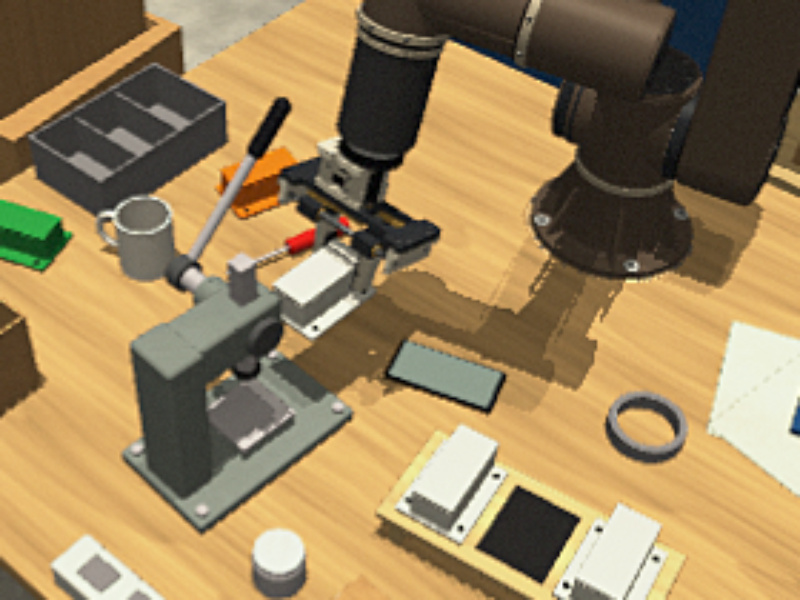

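The box hangs level in the gripper, the anvil is empty, the lever is at home, and the shelf's middle mat at (528,533) is free. I carry it above the mat and compare it with the neighbours in the same image.

```bash
cat >> h.py <<'E'
from scipy import ndimage
def lids(n,pose):
    im,d=robot.grab_frame(n); W=cloud(n,d); out={}
    gp=pose[0]-.019*pose[1][:,2]
    for nm,c,zl in (('A',[.5535,.307],.101),('B',[.577,.1165],.101),('box',None,gp[2]+.015)):
        if c is None: c=(gp+.044*xs)[:2]
        b=(W-np.array([c[0],c[1],0]))@np.c_[xs,ysv,zh]
        m=(abs(b[...,0])<.07)&(abs(b[...,1])<.04)&(abs(b[...,2]-zl)<.007)&(im.min(2)>(90 if n=='scene' else 60))
        q=b[m]; 
        if len(q)<60: out[nm]=len(q); continue
        # left/right edge lines over the visible x range
        ed=[]
        X=np.arange(-.045,.05,.01)
        for x0 in X:
            k=q[abs(q[:,0]-x0)<.006]
            ed.append(np.percentile(k[:,1],[3,97]) if len(k)>12 else [np.nan]*2)
        ed=np.array(ed); ok=~np.isnan(ed[:,0])
        if ok.sum()<3: out[nm]=len(q); continue
        f=np.polyfit(X[ok],ed[ok].mean(1),1)
        w=(ed[ok][:,1]-ed[ok][:,0]).mean()
        out[nm]=dict(n=len(q),yaw=round(np.degrees(f[0]),2),ymid=round(f[1],4),w=round(w,4),x=np.percentile(q[:,0],[1,99]).round(4).tolist(),z=round(np.median(q[:,2]),4),c=np.round(c,4))
    return im,out
E
python3 - <<'E'
from h import *
Rs=Rt(ys,15,-1)
G=C-.044*xs+.185*zh
robot.servo_line(robot.read_position()+[0,0,.012],speed=.15)
robot.servo_line(tcp(G,Rs),Rs,.2)
print(robot.read_t(),robot.read_qpos().round(1),robot.read_grip_width()*88)
robot.servo_line(tcp(C-.044*xs+.150*zh,Rs),Rs,.15); robot.dwell(.2)
pose=(robot.read_position(),robot.read_tcp_rot()); print((pose[0]-tcp(C-.044*xs+.150*zh,Rs)).round(4))
for n in ('scene','top'):
    im,o=lids(n,pose); print(n); [print(k,v) for k,v in o.items()]
    cv2.imwrite('pics/%s5.png'%n,im[:,:,::-1])
E
```

```text
35.275 [  47.5    4.8  -36.4   15.7  -38.3 -142. ] 50.34707357108858
[0.0006 0.0005 0.0012]
scene
A {'n': 557, 'yaw': np.float64(-0.85), 'ymid': np.float64(0.0008), 'w': np.float64(0.0462), 'x': [-0.0539, 0.0559], 'z': np.float64(0.1015), 'c': array([0.5535, 0.307 ])}
B {'n': 468, 'yaw': np.float64(-0.16), 'ymid': np.float64(0.0005), 'w': np.float64(0.0467), 'x': [-0.0524, 0.0561], 'z': np.float64(0.1006), 'c': array([0.577 , 0.1165])}
box {'n': 535, 'yaw': np.float64(1.0), 'ymid': np.float64(-0.0002), 'w': np.float64(0.0465), 'x': [-0.0547, 0.0545], 'z': np.float64(0.1662), 'c': array([0.5656, 0.2125])}
top
A {'n': 294, 'yaw': np.float64(-1.58), 'ymid': np.float64(0.0011), 'w': np.float64(0.0459), 'x': [-0.0071, 0.0538], 'z': np.float64(0.1), 'c': array([0.5535, 0.307 ])}
B {'n': 506, 'yaw': np.float64(2.68), 'ymid': np.float64(-0.0014), 'w': np.float64(0.0441), 'x': [-0.0544, 0.0525], 'z': np.float64(0.1004), 'c': array([0.577 , 0.1165])}
box {'n': 396, 'yaw': np.float64(-0.09), 'ymid': np.float64(-0.0006), 'w': np.float64(0.0472), 'x': [-0.0204, 0.0512], 'z': np.float64(0.1657), 'c': array([0.5656, 0.2125])}
```

Run:
```python
from h import *
y2=ys-np.radians(.8); x2,_=ax(y2); R=Rt(y2,15,-1); C2=C+.0012*xs+.0002*ysv
robot.servo_line(tcp(C2-.044*x2+.150*zh,R),R,.05)
robot.servo_line(tcp(C2-.044*x2+.094*zh,R),R,.08)
def fz(): 
    a=[]
    for _ in range(6): robot.dwell(.012); a.append(robot.read_force()[2])
    return np.mean(a)
f0=fz(); z=.094
while z>.083:
    z-=.001; robot.servo_line(tcp(C2-.044*x2+z*zh,R),R,.02); f=fz(); print(round(z,3),round(f-f0,2),end=' | ')
    if f-f0>3.5: break
print('\n',robot.read_position().round(4),robot.read_t())
robot.move_gripper(.74); print(robot.read_grip_width()*88,robot.read_force().round(2))
P=robot.read_position(); robot.servo_line(P-.10*R[:,2],R,.12); print(robot.read_t())
robot.servo_line(P-.10*R[:,2]+np.array([-.1,-.02,.12]),Rt(y2,5,-1),.2)
pose=(P,R); print(robot.read_t())
for n in ('scene','top'):
    im,o=lids(n,pose); print(n); [print(k,v) for k,v in o.items()]
    cv2.imwrite('pics/%s6.png'%n,im[:,:,::-1])
a=cv2.imread('pics/scene6.png')[170:380,170:450]; b=cv2.imread('pics/top6.png')[90:300,90:340]
cv2.imwrite('pics/v6.png',cv2.hconcat([cv2.resize(a,(400,300)),cv2.resize(b,(357,300))]))
```

```text
0.093 0.05 | 0.092 -0.32 | 0.091 -0.06 | 0.09 -0.05 | 0.089 -0.31 | 0.088 0.2 | 0.087 2.56 | 0.086 15.08 | 
 [0.5275 0.2083 0.0688] 39.5083
65.11627713522196 [-0.03  0.05  0.  ]
41.025
41.9583
scene
A {'n': 562, 'yaw': np.float64(-0.23), 'ymid': np.float64(0.001), 'w': np.float64(0.046), 'x': [-0.0541, 0.0556], 'z': np.float64(0.1018), 'c': array([0.5535, 0.307 ])}
B {'n': 468, 'yaw': np.float64(-0.29), 'ymid': np.float64(0.0005), 'w': np.float64(0.0466), 'x': [-0.0523, 0.0564], 'z': np.float64(0.1005), 'c': array([0.577 , 0.1165])}
box {'n': 507, 'yaw': np.float64(0.08), 'ymid': np.float64(-0.0007), 'w': np.float64(0.0467), 'x': [-0.0532, 0.0549], 'z': np.float64(0.1022), 'c': array([0.5661, 0.213 ])}
top
A {'n': 550, 'yaw': np.float64(0.49), 'ymid': np.float64(-0.0002), 'w': np.float64(0.0473), 'x': [-0.0545, 0.0538], 'z': np.float64(0.1003), 'c': array([0.5535, 0.307 ])}
B {'n': 546, 'yaw': np.float64(-0.35), 'ymid': np.float64(-0.0003), 'w': np.float64(0.047), 'x': [-0.0555, 0.0517], 'z': np.float64(0.1003), 'c': array([0.577 , 0.1165])}
box {'n': 551, 'yaw': np.float64(0.16), 'ymid': np.float64(-0.0016), 'w': np.float64(0.0469), 'x': [-0.0574, 0.0507], 'z': np.float64(0.1014), 'c': array([0.5661, 0.213 ])}
```

View pics/v6.png

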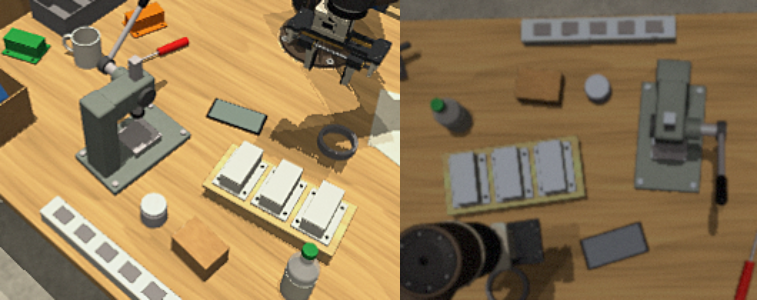

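The three white boxes now stand evenly in a row on the shelf, at (238,168), (280,188) and (322,208) in the left view. The lever is at home and the bystanders have not moved. The measured offset from the neighbours is about 1 mm and under 0.5°.

```bash
python3 -c "
from rig import robot
print(robot.read_position(),robot.read_force()); print(robot.job_done())"
```

```text
[0.4014943  0.18496568 0.28280704] [ 0.66628089 -0.27008525  0.0703195 ]
the job is handed in; nothing more can be done
None
```

The job is handed in: the cover is pressed home, the lever is eased back up to its rest, and the closed box stands on the middle mat, about 1 mm and under 0.5° off line with the other two by camera, with its robot-side end still facing the robot.

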